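# Tap the jammed collar down a mask former

## Task

The wooden collar is jammed high around the plaster face former. Take the stout turned mallet (not the slim pestle or the steel hammer) and work the collar loose with light taps straight down on its left and right ears, in turn and a little at a time so that it is never badly cocked, until both ears are all the way down on the board; do not touch the collar with the gripper. Then stand the mallet upright on the table top again and let go.

Things in the scene. Friction and masses are not known exactly. Their poses are not given: they have to be found in the camera images.
- mallet_grip (a point): Grip point on the axis of the mallet's round handle (26 mm across, 80 to 165 mm up), 135 mm above its flat striking face at the bottom; z up the handle. Turned wood, 188 mm tall, 350 g, stands on its head (60 mm across, 75 high, face 52), left or right of the former. The slim pestle opposite (132 mm tall, foot under 40) is not it.
- collar: Pale wooden frame, 180 x 172 mm, around the face former, with a tapping ear 50 (x) x 40 (y) x 30 mm high at either end. Origin: centre of the RIGHT (-y) ear's top face; y towards the left ear, z up. Each ear sinks by itself as far as it is pushed (about 6 N) and stays. Ear tops start 87 to 95 mm above the table, often unequal; all the way down, 55 mm, is a firm stop.
- left_ear (a point): Centre of the LEFT (+y) ear's top face, 210 mm along the collar's y from the right ear's; axes as the collar's. One ear more than 22 mm lower than the other (6 degrees of tilt) splits the collar: tap the higher ear down 8 to 16 mm at a time.
- former: Fixed plaster face former, about 140 x 116 mm, its top 142 mm above the table, on a board 160 (x) x 270 (y) x 20 mm. Origin: underside of the board, centre, on the table; y runs from the right ear to the left. The plaster begins 47 mm inwards of each ear's centre.
There are look-alikes about, which are no part of the job. What is shaped like the part that bears mallet_grip but green or orange is not meant.

How it is judged:
On the way, in this order (a step that is already met when the one before it is completed fails the run):
1. the mallet is taken up (height (world z) of mallet_grip above 0.175 m), for 0.1 s.
2. both ears of the collar are all the way down on the board, within 10 mm (height (world z) of each of collar, left_ear below 0.065 m), for 0.2 s.
At the end, for the whole second after the job is handed in: Both ears' tops are less than 65 mm above the table (10 mm from fully down), and the mallet stands upright on the table top (within 10 degrees, its grip point 125 to 145 mm high) and stays so, released (all of step 2 and height (world z) of mallet_grip between 0.125 and 0.145 m and angle between mallet_grip's own z axis and vertical below 0.17 rad); the robot touches nothing.
It fails at once if the collar is cocked by more than 6 degrees, one ear 22 mm lower than the other (angle between collar's own z axis and vertical above 0.107 rad).
It fails at once if the gripper touches the collar (contact force between any of the fingers, the arm and collar above 1 N).
It fails at once if the collar is struck hard (over 80 N) (contact force between collar and anything else above 80 N).
It also fails if it takes over 69 s, if anything falls off the work surface, if the arm or the gripper's body presses on something with over 40 N, if the wrist force passes 120 N, or if a joint passes its speed limit or range.

## Robot

A 6-joint arm with a two-finger parallel gripper is mounted at the origin on the work surface. World frame = base frame: x ahead of the robot, y to its left, z up, the work surface at z = 0. Lengths are in m, angles in rad, forces in N, time in s.
With the tool pointing down it reaches from about 0.35 to 0.725 m from the base axis. Payload 4.3 kg.
Tool frame: the origin (TCP) lies at the very end of the fingers, on their centre line; the grasp point (between the pads) lies 19 mm behind it; z points along the fingers, y is the direction in which the jaws open and shut (so a half turn about z gives the same grasp; the last joint's range is limited). The gripper opens to 85 mm and grips with 20 to 120 N. Pads are 22 mm wide; open, the fingers measure 114 mm over their backs; the gripper's body (76 mm by 85 mm) begins 54 mm behind the grasp point. The pads swing forward as they close: fully open they stand 13 mm farther back than shut.
Start: joints at [-1.391, 0.377, 0.081, 1.274, 0, 1.46], TCP at [0.164, -0.551, 0.231] pointing down, gripper open.
Joint ranges: [-2.72, 2.72], [-0.84, 1.66], [-1.02, 1.22], [-1.77, 2.12], [-1.37, 1.28], [-3.14, 3.14]. Speed limits (rad/s): [2.57, 2.57, 3.14, 3.14, 3.14, 3.14].

## Interface

Orientations are given as a unit quaternion [w, x, y, z].
In Python, from plant import * gives the robot as it stands.
- The arm moves only by the tool move_arm, never from a script. Its argument "targets" is a list of rows, each a list of 2 entries, a list of its own where there are three numbers: the shift along the tool's x, y, z in mm, then the turn, a rotation vector about the tool's x, y, z in rad. A call has 1 to 12 rows; each row shifts and turns the commanded pose from where the row before left it, along the tool's axes as they then stand; what a row does not reach is not made up. A row lasts 1/8 s, in which the tool goes at most 62.5 mm and 10.7 degrees, less where a joint would pass 70% of its speed; a pose out of reach is approached as far as the arm can. A call is refused whole if a number of a shift passes 62.5 or a number of a turn 0.188, either way. A call with a gripper value outside its range is refused whole. "gripper" is the closure, from 0 (fully open) to 1 (shut), set as the call begins (left out, the last holds). The fingers move at their own pace and stop on an object; the grip force is fixed at half the most. Time passes only in rows, so rows that do not move let the fingers close. It gives the time, the measured TCP pose, the force and the opening at its end, in the units of the state.
- observe(): the state, without advancing time (a new reading comes with each control period).
- capture(name): name is "scene" or "top" or "wrist"; returns (picture, depth): 384x512x3 uint8, blue, green, red; 384x512 float32, m along the optical axis (not along the pixel's ray), 0 where there is no reading.
- camera_params(name): a dict with "camera_matrix" (3x3 intrinsics, pixels), "xyz" and "orientation" of the camera in the world. Camera axes: x right, y up, looking along -z (the intrinsics and any distortion apply to the point x, -y, -z); pixel columns grow to the right and rows downward; lengths in m; the calibration is good to about 2 mm. A picture is of the moment at which its call begins: read the wrist's pose just before it. camera_params takes no time and is no camera call; for the wrist camera it gives the pose at the moment of the call.
- close_job(): hands the job in, once; it reports no verdict.
The state is a dict: "time_s": time; "joint_pos": joint angles; "qd": joint speeds; "effort": joint torques, N m; "tcp_pos": TCP position; "tool_rot": TCP orientation; "ft_force": force on the tool from outside, world axes, zero at the start; "torque": the same for the moment, N m; "gripper_width": opening from 0.0 (shut) to 1.0 (fully open).
Only numpy, scipy, OpenCV 4.12 (cv2) and the standard library are available. Lean on these libraries where they do the work, as an engineer would, in place of code of your own. Each camera call takes 0.05 s, during which the arm holds its last target.

## Working session

There is one attempt and no reset: what is moved stays moved. The work goes in short steps, Python scripts to look and compute and a tool call to move; the robot and the scene stay as the last step left them, time stands still between calls to the robot, and variables do not carry over. Pictures are saved under pics/ and viewed, and the job is handed in when it is done.

Besides the shell and the picture viewer there is one more tool, called as name(argument=value, ...) on one line, values as JSON. move_arm: Moves the arm, as the interface text tells. Its arguments: {"type":"object","properties":{"targets":{"type":"array","items":{"type":"array"}},"gripper":{"type":"number"}},"required":["targets"]}

```bash
ls; mkdir -p pics; python3 - <<'E'
from plant import *
import cv2,numpy as np
print(observe())
for n in ("scene","top"):
    p,d=capture(n); cv2.imwrite(f"pics/{n}0.png",p); np.savez(f"pics/{n}0.npz",p=p,d=d); print(n,camera_params(n))
    print((d>0).mean())
E
```

```text
pics
{'time_s': 0.0, 'joint_pos': array([-1.39125415e+00,  3.78094414e-01,  7.96105182e-02,  1.27438774e+00,
       -4.78917806e-05,  1.46052601e+00]), 'qd': array([-0.00110644, -0.00075464, -0.00086986, -0.00017538, -0.00102275,
        0.00084488]), 'effort': array([-3.38836553e-04, -4.63600302e+01,  2.69875646e+01,  2.07848934e-02,
       -1.54300769e-04,  1.01761266e-07]), 'tcp_pos': array([ 0.16420822, -0.55036414,  0.23033702]), 'tool_rot': array([-1.03620501e-03,  9.89518912e-01,  1.44399604e-01, -5.98645319e-05]), 'ft_force': array([-0.90047721, -0.01995353, -0.27856863]), 'torque': array([-0.00408804,  0.00587818,  0.02304283]), 'gripper_width': 0.9980184994397021}
scene {'camera_matrix': array([[413.38527692,   0.        , 256.68153756],
       [  0.        , 413.38527692, 197.06666106],
       [  0.        ,   0.        ,   1.        ]]), 'xyz': array([ 1.0777028 , -0.33062383,  0.91741803]), 'orientation': array([0.81370541, 0.27317559, 0.16660539, 0.4852847 ])}
0.9958546956380209
top {'camera_matrix': array([[414.82839494,   0.        , 254.551906  ],
       [  0.        , 414.82839494, 198.07343877],
       [  0.        ,   0.        ,   1.        ]]), 'xyz': array([ 0.33770179, -0.05239529,  1.2290243 ]), 'orientation': array([-0.69397779, -0.07143482,  0.04846479,  0.71480281])}
0.9962209065755209
```

View pics/scene0.png

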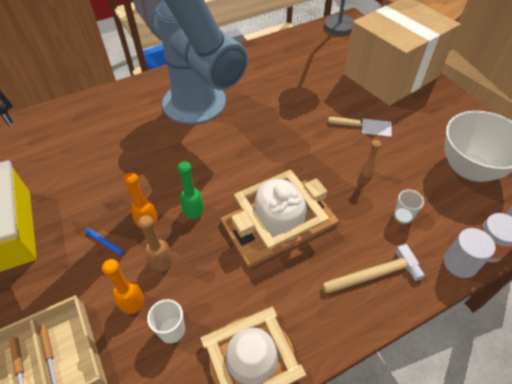

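View pics/top0.png

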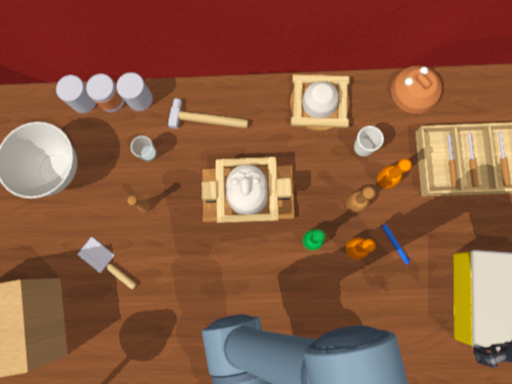

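The top view has the mallet (brown) at about (360,198), between orange bottles at (392,175) and (360,247). The pestle is at (140,203), and the former is at (248,190) with its ears at (210,190) and (284,188).

```bash
cat > h.py <<'E'
import cv2,numpy as np
from scipy.spatial.transform import Rotation as R
def rot(q): return R.from_quat([q[1],q[2],q[3],q[0]]).as_matrix()
def ray(cp,u,v):
    K=cp["camera_matrix"]; d=np.array([(u-K[0,2])/K[0,0],-(v-K[1,2])/K[1,1],-1.0])
    return np.array(cp["xyz"]),rot(cp["orientation"])@d
def plane(cp,u,v,z):
    o,d=ray(cp,u,v); return o+d*(z-o[2])/d[2]
def cloud(cp,dep):
    K=cp["camera_matrix"]; v,u=np.indices(dep.shape)
    D=np.stack([(u-K[0,2])/K[0,0],-(v-K[1,2])/K[1,1],-np.ones_like(dep)],-1)*dep[...,None]
    return D@rot(cp["orientation"]).T+np.array(cp["xyz"])
def proj(cp,P):
    K=cp["camera_matrix"]; c=(np.asarray(P)-cp["xyz"])@rot(cp["orientation"])
    return np.stack([K[0,0]*c[...,0]/-c[...,2]+K[0,2],-K[1,1]*c[...,1]/-c[...,2]+K[1,2]],-1)
def tri(c1,p1,c2,p2):
    o1,d1=ray(c1,*p1);o2,d2=ray(c2,*p2)
    s=np.linalg.lstsq(np.c_[d1,-d2],o2-o1,rcond=None)[0]
    a=o1+d1*s[0];b=o2+d2*s[1]; return (a+b)/2,np.linalg.norm(a-b)
E
python3 - <<'E'
from plant import *
from h import *
for n,(x0,x1,y0,y1) in (("top",(190,430,140,270)),("scene",(80,360,140,320))):
    z=np.load(f"pics/{n}0.npz"); p=z["p"][y0:y1,x0:x1]
    f=min(800/(x1-x0),600/(y1-y0)); cv2.imwrite(f"pics/{n}0z.png",cv2.resize(p,None,fx=f,fy=f,interpolation=cv2.INTER_CUBIC)); print(f)
z=np.load("pics/top0.npz"); C=cloud(camera_params("top"),z["d"])
for v in range(150,226,5): print(v,[tuple((C[v,u]*1000).astype(int)) for u in (208,248,284)])
print("mallet")
for v in range(180,220,3): print(v,[tuple((C[v,u]*1000).astype(int)) for u in range(345,382,6)])
E
```

```text
3.3333333333333335
2.857142857142857
150 [(np.int64(704), np.int64(124), np.int64(-1)), (np.int64(699), np.int64(0), np.int64(0)), (np.int64(695), np.int64(-109), np.int64(1))]
155 [(np.int64(688), np.int64(124), np.int64(0)), (np.int64(683), np.int64(1), np.int64(0)), (np.int64(678), np.int64(-108), np.int64(4))]
160 [(np.int64(670), np.int64(123), np.int64(4)), (np.int64(646), np.int64(-1), np.int64(77)), (np.int64(662), np.int64(-107), np.int64(3))]
165 [(np.int64(656), np.int64(124), np.int64(0)), (np.int64(624), np.int64(-2), np.int64(109)), (np.int64(648), np.int64(-107), np.int64(0))]
170 [(np.int64(635), np.int64(121), np.int64(20)), (np.int64(607), np.int64(-2), np.int64(119)), (np.int64(627), np.int64(-105), np.int64(20))]
175 [(np.int64(620), np.int64(122), np.int64(18)), (np.int64(590), np.int64(-3), np.int64(130)), (np.int64(612), np.int64(-105), np.int64(17))]
180 [(np.int64(605), np.int64(122), np.int64(17)), (np.int64(574), np.int64(-3), np.int64(140)), (np.int64(582), np.int64(-101), np.int64(89))]
185 [(np.int64(574), np.int64(112), np.int64(90)), (np.int64(560), np
[... 5168 characters left out ...]
nt64(492), np.int64(-387), np.int64(0))]
216 [(np.int64(486), np.int64(-282), np.int64(-2)), (np.int64(485), np.int64(-298), np.int64(3)), (np.int64(485), np.int64(-316), np.int64(1)), (np.int64(485), np.int64(-335), np.int64(-3)), (np.int64(484), np.int64(-351), np.int64(1)), (np.int64(483), np.int64(-369), np.int64(0)), (np.int64(483), np.int64(-387), np.int64(0))]
219 [(np.int64(477), np.int64(-281), np.int64(-2)), (np.int64(477), np.int64(-298), np.int64(0)), (np.int64(476), np.int64(-316), np.int64(0)), (np.int64(476), np.int64(-334), np.int64(-2)), (np.int64(475), np.int64(-352), np.int64(-3)), (np.int64(474), np.int64(-368), np.int64(0)), (np.int64(474), np.int64(-386), np.int64(-1))]
```

```bash
python3 - <<'E'
from plant import *
from h import *
from scipy.optimize import least_squares
Cs={n:cloud(camera_params(n),np.load(f"pics/{n}0.npz")["d"]) for n in("top","scene")}
def circ(P,r0):
    f=lambda q:np.hypot(P[:,0]-q[0],P[:,1]-q[1])-q[2]
    s=least_squares(f,[P[:,0].mean(),P[:,1].mean(),r0],loss="soft_l1",f_scale=.002); return s.x.round(4)
for n,C in Cs.items():
    P=C.reshape(-1,3); m=(abs(P[:,0]-.515)<.05)&(abs(P[:,1]+.305)<.055)
    P=P[m]
    for a,b in((.01,.065),(.085,.16),(.165,.2)):
        Q=P[(P[:,2]>a)&(P[:,2]<b)]; print(n,a,len(Q),Q.mean(0).round(4),circ(Q,.02) if len(Q)>5 else "")
    Q=P[P[:,2]>.02];print("zmax",np.percentile(Q[:,2],[50,98,100]))
    # ears tops
    P=C.reshape(-1,3)
    for s in(1,-1):
        m=(abs(P[:,0]-.56)<.035)&(abs(P[:,1]-.005-s*.105)<.024)&(P[:,2]>.08)&(P[:,2]<.1); Q=P[m]
        print(n,"ear",s,len(Q),np.median(Q,0).round(4),(Q.min(0)/2+Q.max(0)/2).round(4),Q.min(0).round(4),Q.max(0).round(4))
        if n=="top":
            import cv2; r=cv2.minAreaRect((Q[:,:2]*1000).astype(np.float32)); print(r)
    # neighbours around mallet: z>0.08 points
    m=(abs(P[:,0]-.515)<.14)&(abs(P[:,1]+.32)<.2)&(P[:,2]>.06)
    Q=P[m]; H,_,_=np.histogram2d(Q[:,0],Q[:,1],bins=[np.arange(.38,.66,.02),np.arange(-.52,-.12,.02)],weights=None)
    M=np.zeros_like(H); i=((Q[:,0]-.38)/.02).astype(int);j=((Q[:,1]+.52)/.02).astype(int)
    for a,b,c in zip(i,j,Q[:,2]):
        if a<M.shape[0] and b<M.shape[1]: M[a,b]=max(M[a,b],c)
    print((M*1000).astype(int)[::-1])
E
```

```text
top 0.01 120 [ 0.511 -0.296  0.048] [ 0.522  -0.31    0.0281]
top 0.085 73 [ 0.5167 -0.3025  0.1212] [ 0.5227 -0.3111  0.0131]
top 0.165 133 [ 0.5212 -0.3087  0.1847] [ 0.5215 -0.3092  0.0113]
zmax [0.07748265 0.18904026 0.19112677]
top ear 1 278 [0.5592 0.1092 0.089 ] [0.5633 0.1087 0.0886] [0.5328 0.0876 0.0802] [0.5938 0.1298 0.0971]
((563.470947265625, 108.8513412475586), (42.061920166015625, 61.010093688964844), 89.483642578125)
top ear -1 267 [ 0.5623 -0.0982  0.0883] [ 0.5606 -0.0977  0.087 ] [ 0.5276 -0.1188  0.08  ] [ 0.5936 -0.0765  0.0939]
((560.0186157226562, -97.03579711914062), (42.1510009765625, 65.98377227783203), 88.20368194580078)
[[  0   0   0   0   0   0   0   0   0   0   0   0   0   0   0   0   0   0
    0]
 [  0   0   0   0   0   0   0   0   0   0   0   0   0   0   0   0   0   0
    0]
 [  0   0   0   0   0 190 188   0   0   0   0   0   0   0   0   0   0   0
    0]
 [  0   0   0   0 185 191 190   0   0   0   0   0   0   0   0   0   0   0
    0]
 [  0   0   0   0  77 185 178   0   0   0   0   0   0   0   0   0   0   0
    0]
 [  0   0   0   0   0   0   0   0   0 
[... 1598 characters left out ...]
   0   0  80 185  75   0   0   0   0   0   0
    0]
 [  0   0   0   0   0   0   0   0   0 189 190 185   0   0   0   0   0   0
    0]
 [  0   0   0   0   0   0   0   0   0 187 188  76   0   0   0   0   0   0
    0]
 [  0   0   0   0   0   0   0   0   0   0   0   0   0   0   0   0   0   0
    0]
 [  0   0   0   0   0   0   0   0   0   0   0   0   0   0   0   0   0   0
    0]
 [  0   0   0   0   0   0   0   0   0   0   0   0   0   0   0   0  74  78
    0]
 [  0   0   0   0   0   0   0   0   0   0   0   0   0   0   0  75 188 190
   77]
 [  0   0   0   0   0   0   0   0   0  76 189 186  64   0   0  74 188 189
   74]
 [  0   0   0   0   0   0   0   0   0  78 189 190  70   0   0   0   0   0
    0]]
```

View pics/top0z.png

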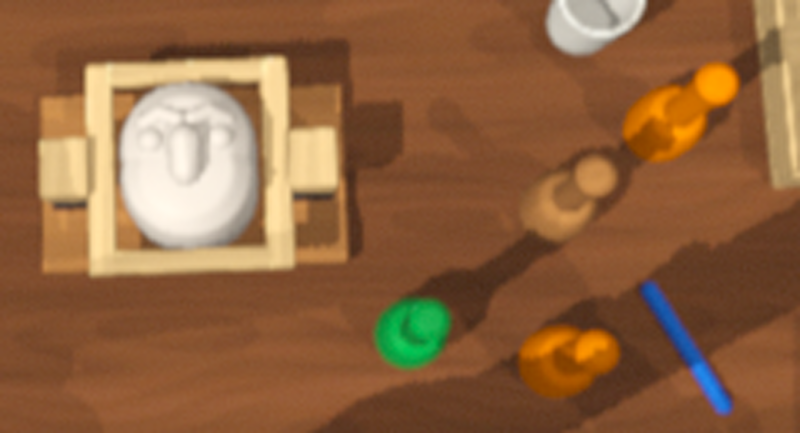

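View pics/scene0z.png

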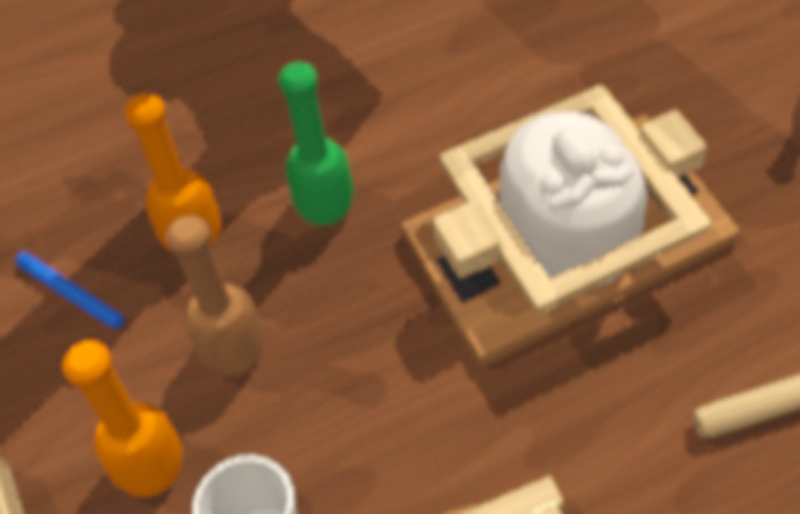

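```bash
python3 - <<'E'
from plant import *
from h import *
C=cloud(camera_params("top"),np.load("pics/top0.npz")["d"])
for v in (250,260,300,340,350): print(v,[(C[v,u]*1000).astype(int).tolist() for u in (445,458,470,500)])
Cs=C
for n in("top","scene"):
    P=cloud(camera_params(n),np.load(f"pics/{n}0.npz")["d"]).reshape(-1,3)
    for s in(1,-1):
        yo=.005+s*.125
        m=(abs(P[:,0]-.56)<.045)&(abs(P[:,1]-(.005+s*.114))<.009)&(P[:,2]>.08)&(P[:,2]<.1);Q=P[m]
        print(n,s,len(Q),Q.min(0).round(4),Q.max(0).round(4),np.median(Q[:,2]).round(4),((Q[:,0].min()+Q[:,0].max())/2).round(4))
    for s in (1,-1):
        m=(P[:,2]>.01)&(P[:,2]<.024)&(abs(P[:,0]-.555)<.11)&(abs(P[:,1]-.005-s*.13)<.03);Q=P[m];print("board",Q.min(0),Q.max(0))
E
```

```text
250 [[378, -562, 1], [377, -599, 2], [376, -635, -2], [373, -718, 2]]
260 [[349, -560, 0], [348, -581, 35], [347, -582, 102], [344, -644, 131]]
300 [[237, -546, 4], [239, -569, 36], [244, -570, 104], [244, -632, 130]]
340 [[129, -536, 1], [132, -561, 27], [144, -560, 101], [147, -622, 127]]
350 [[102, -534, 0], [100, -571, -2], [100, -604, -3], [164, -513, 333]]
top 1 110 [0.535  0.1103 0.0831] [0.5844 0.1269 0.0971] 0.09 0.5597
top -1 118 [ 0.5369 -0.118   0.0826] [ 0.5856 -0.1     0.0939] 0.0883 0.5613
board [0.47998011 0.10501415 0.01202702] [0.64022143 0.14089048 0.0239842 ]
board [ 0.48304968 -0.1300651   0.01213567] [ 0.64198664 -0.09517542  0.02383109]
scene 1 110 [0.5378 0.11   0.0807] [0.5888 0.1278 0.0937] 0.0896 0.5633
scene -1 138 [ 0.5388 -0.1179  0.0809] [ 0.5914 -0.1001  0.092 ] 0.0885 0.5651
board [0.48436861 0.10604476 0.0110143 ] [0.64409126 0.14013925 0.02399444]
board [ 0.48360036 -0.13085067  0.01004808] [ 0.64651364 -0.09504822  0.02396865]
```

move_arm(targets=[[[46, -14, -3], [0, 0, 0]], [[46, -14, -3], [0, 0, 0]], [[46, -14, -3], [0, 0, 0]], [[46, -14, -3], [0, 0, 0]], [[46, -14, -3], [0, 0, 0]], [[46, -14, -3], [0, 0, 0]], [[46, -14, 0], [0, 0, 0]], [[46, -14, 0], [0, 0, 0]], [[46, -15, 0], [0, 0, 0]], [[0, 0, 0], [0, 0, -0.183]], [[0, 0, 0], [0, 0, -0.183]], [[0, 0, 0], [0, 0, -0.183]]], gripper=0)

```text
time_s: 1.6
tcp_pos: [0.5247, -0.3106, 0.2486]
tool_rot: [-0.001, 0.912, 0.41, -0.0]
ft_force: [-0.5, -0.3, 0.3]
gripper_width: 0.998
```

move_arm(targets=[[[0, 0, 0], [0, 0, -0.183]], [[0, 0, 0], [0, 0, -0.183]], [[0, 0, 0], [0, 0, -0.183]], [[0, 0, 0], [0, 0, -0.183]], [[0, 0, 0], [0, 0, 0]], [[0, 0, 0], [0, 0, 0]]])

```text
time_s: 2.35
tcp_pos: [0.5246, -0.3109, 0.249]
tool_rot: [-0.0, 0.708, 0.706, -0.0]
ft_force: [0.7, -1.2, -0.2]
gripper_width: 1.001
```

```bash
python3 - <<'E'
from plant import *
from h import *
o=observe();print(o["time_s"],o["tcp_pos"],o["tool_rot"],o["ft_force"],o["joint_pos"])
print(R.from_matrix(rot(o["tool_rot"])).as_matrix().round(3))
c=camera_params("wrist");p,d=capture("wrist");cv2.imwrite("pics/w1.png",p);np.savez("pics/w1.npz",p=p,d=d,**c);print(c)
P=cloud(c,d).reshape(-1,3);m=(abs(P[:,0]-.524)<.05)&(abs(P[:,1]+.311)<.05)&(P[:,2]>.01)&(P[:,2]<.2)
print([ (a,P[m&(P[:,2]>a)&(P[:,2]<b)].mean(0).round(4),P[m&(P[:,2]>a)&(P[:,2]<b)].min(0).round(4),P[m&(P[:,2]>a)&(P[:,2]<b)].max(0).round(4),(m&(P[:,2]>a)&(P[:,2]<b)).sum()) for a,b in((.02,.08),(.09,.16),(.18,.2))])
E
```

```text
2.35 [ 0.52460742 -0.31092425  0.24898167] [-3.10394779e-04  7.07998870e-01  7.06213492e-01 -7.96196062e-05] [ 0.66794366 -1.21883395 -0.23027239] [-6.38973303e-01  4.50076268e-01  2.36498385e-01  1.35785591e+00
 -6.61559218e-05  9.34347951e-01]
[[ 0.003  1.    -0.001]
 [ 1.    -0.003  0.   ]
 [ 0.    -0.001 -1.   ]]
{'camera_matrix': array([[333.63932584,   0.        , 258.71577207],
       [  0.        , 333.63932584, 193.44316882],
       [  0.        ,   0.        ,   1.        ]]), 'xyz': array([ 0.52495555, -0.24223212,  0.39115376]), 'orientation': array([ 0.99063317, -0.13653801,  0.00131465, -0.0012476 ])}
[(0.02, array([ 0.5231, -0.2987,  0.0672]), array([ 0.4948, -0.3312,  0.0204]), array([ 0.5517, -0.2811,  0.0799]), np.int64(1727)), (0.09, array([ 0.5232, -0.2999,  0.1271]), array([ 0.5102, -0.309 ,  0.09  ]), array([ 0.5355, -0.2975,  0.159 ]), np.int64(471)), (0.18, array([ 0.5232, -0.3088,  0.1856]), array([ 0.5078, -0.3263,  0.18  ]), array([ 0.5384, -0.2948,  0.1897]), np.int64(1702))]
```

View pics/w1.png

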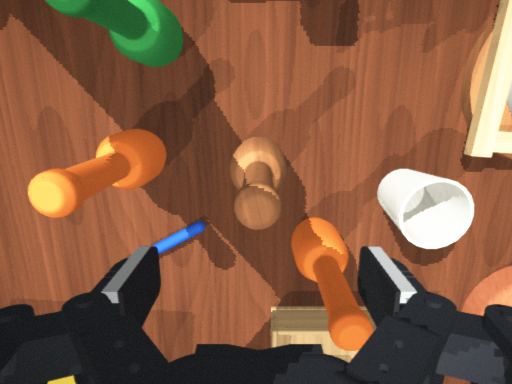

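The wrist view shows the mallet at (258,185), centred between the fingers at x = 0.523, y = -0.311 with its top at 0.189. The right-hand orange look-alike at (340,290) is clear of the fingers. I'll descend and grip.

move_arm(targets=[[[0, -1, 31], [0, 0, 0]], [[0, 0, 31], [0, 0, 0]], [[0, 0, 31], [0, 0, 0]], [[0, 0, 16], [0, 0, 0]], [[0, 0, 15], [0, 0, 0]], [[0, 0, 0], [0, 0, 0]]])

```text
time_s: 3.15
tcp_pos: [0.5234, -0.3108, 0.1246]
tool_rot: [-0.001, 0.707, 0.707, -0.0]
ft_force: [0.1, 0.2, 0.2]
gripper_width: 0.998
```

move_arm(targets=[[[0, 0, 0], [0, 0, 0]], [[0, 0, 0], [0, 0, 0]], [[0, 0, 0], [0, 0, 0]], [[0, 0, 0], [0, 0, 0]], [[0, 0, 0], [0, 0, 0]], [[0, 0, 0], [0, 0, 0]], [[0, 0, 0], [0, 0, 0]], [[0, 0, 0], [0, 0, 0]]], gripper=1)

```text
time_s: 4.15
tcp_pos: [0.524, -0.3114, 0.1261]
tool_rot: [0.001, 0.707, 0.707, -0.0]
ft_force: [-1.6, -0.4, 5.9]
gripper_width: 0.301
```

move_arm(targets=[[[0, 0, -20], [0, 0, 0]], [[0, 0, -40], [0, 0, 0]], [[0, 0, -40], [0, 0, 0]], [[0, 0, -30], [0, 0, 0]], [[0, 0, -15], [0, 0, 0]], [[0, 0, 0], [0, 0, 0]], [[0, 0, 0], [0, 0, 0]]])

```text
time_s: 5.03
tcp_pos: [0.5232, -0.3105, 0.2684]
tool_rot: [-0.002, 0.707, 0.707, -0.0]
ft_force: [0.4, 0.7, -3.4]
gripper_width: 0.303
```

```bash
cat > m.py <<'E'
from plant import *
from h import *
import sys
def mallet(tag,views=("top","scene","wrist")):
    o=observe();print(o["time_s"],o["tcp_pos"].round(4),o["ft_force"].round(1),o["torque"].round(2),o["gripper_width"])
    t=o["tcp_pos"]
    for n in views:
        c=camera_params(n);p,d=capture(n);cv2.imwrite(f"pics/{n}{tag}.png",p);np.savez(f"pics/{n}{tag}.npz",p=p,d=d,**c)
        P=cloud(c,d).reshape(-1,3)
        if n!="wrist":
            for s in(1,-1):
                m=(abs(P[:,0]-.562)<.022)&(abs(P[:,1]-(.005+s*.112))<.012)&(P[:,2]>.05)&(P[:,2]<.1);Q=P[m]
                if len(Q): print(n,"ear LR"[4+(s<0):][1:2],len(Q),np.median(Q[:,2]).round(4))
    return o
E
python3 - <<'E'
from m import *
mallet(2)
E
```

```text
5.025 [ 0.5232 -0.3105  0.2684] [ 0.4  0.7 -3.4] [ 0.03 -0.05 -0.03] 0.30286924818142635
top R 125 0.0902
top  134 0.0889
scene R 120 0.0895
scene  151 0.0887
```

```bash
sed -i 's/"ear LR".*\[1:2\]/"L" if s>0 else "R"/' m.py; python3 - <<'E'
from m import *
z=np.load("pics/scene2.npz");c={k:z[k] for k in("camera_matrix","xyz","orientation")}
C=cloud(c,z["d"]);P=C.reshape(-1,3)
m=(abs(P[:,0]-.53)<.05)&(abs(P[:,1]+.311)<.045)&(P[:,2]>.1)&(P[:,2]<.24);Q=P[m]
for a in np.arange(.12,.24,.01):
    q=Q[(Q[:,2]>a)&(Q[:,2]<a+.01)]
    if len(q): print(round(a,2),len(q),q[:,1].min().round(4),q[:,1].max().round(4),((q[:,1].min()+q[:,1].max())/2).round(4),q[:,0].max().round(4))
print(Q[:,2].min())
cv2.imwrite("pics/s2z.png",cv2.resize(z["p"][150:320,60:280],None,fx=3,fy=3))
E
```

```text
0.14 28 -0.3347 -0.2853 -0.31 0.5521
0.15 41 -0.3369 -0.2846 -0.3107 0.5533
0.16 73 -0.3384 -0.2805 -0.3095 0.5542
0.17 74 -0.3387 -0.28 -0.3093 0.555
0.18 80 -0.3377 -0.2811 -0.3094 0.5565
0.19 87 -0.3382 -0.281 -0.3096 0.5546
0.2 146 -0.3376 -0.2809 -0.3093 0.5535
0.21 208 -0.3342 -0.2853 -0.3098 0.5499
0.22 72 -0.3266 -0.2915 -0.3091 0.5429
0.23 40 -0.3218 -0.2968 -0.3093 0.5383
0.14210401428578479
```

View pics/s2z.png

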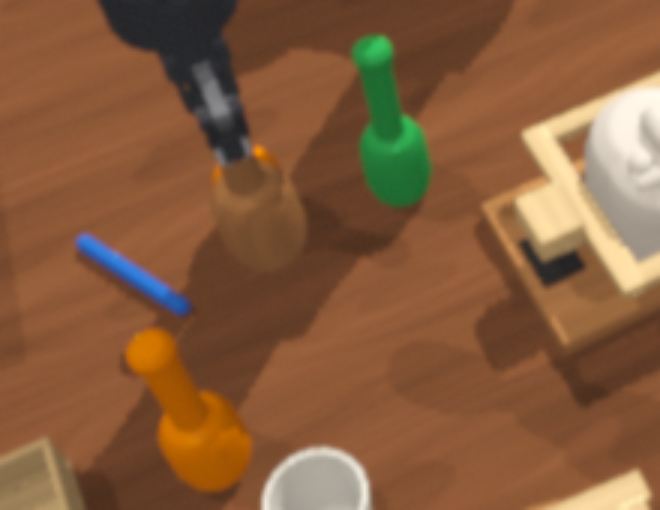

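View pics/wrist2.png

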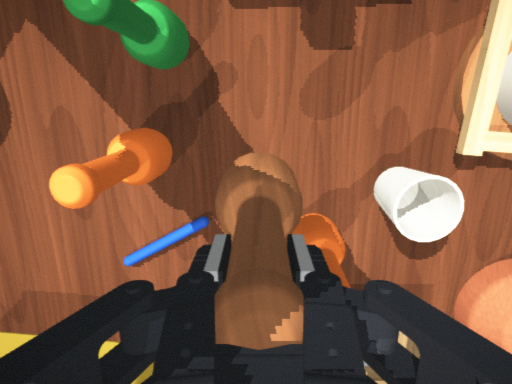

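The mallet is held upright, with its face at tcp_z − 0.126. The ears measure L 90 and R 89. Next I move over the right ear.

move_arm(targets=[[[25, 5, 0], [0, 0, 0]], [[45, 9, 0], [0, 0, 0]], [[45, 9, 0], [0, 0, 0]], [[45, 9, 0], [0, 0, 0]], [[30, 5, 0], [0, 0, 0]], [[16, 3, 15], [0, 0, 0]], [[0, 0, 15], [0, 0, 0]], [[0, 0, 8], [0, 0, 0]], [[0, 0, 0], [0, 0, 0]], [[0, 0, 0], [0, 0, 0]]])

```text
time_s: 6.42
tcp_pos: [0.564, -0.1054, 0.2327]
tool_rot: [0.0, 0.707, 0.707, 0.0]
ft_force: [0.2, 0.9, -4.5]
gripper_width: 0.302
```

```bash
python3 - <<'E'
from m import *
mallet(3,("scene","wrist"))
z=np.load("pics/scene3.npz");cv2.imwrite("pics/s3z.png",cv2.resize(z["p"][130:280,200:350],None,fx=4,fy=4))
E
```

```text
6.425 [ 0.564  -0.1054  0.2327] [ 0.2  0.9 -4.5] [-0.04 -0.04 -0.07] 0.30218534953949533
scene L 120 0.0891
scene R 34 0.0877
```

View pics/s3z.png

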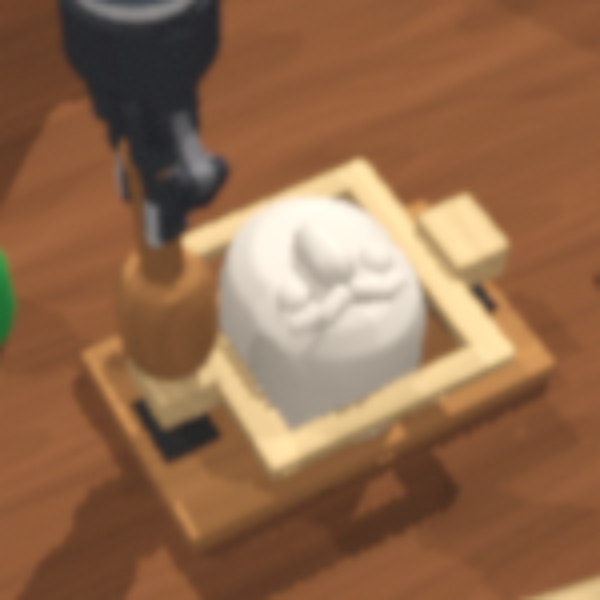

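View pics/wrist3.png

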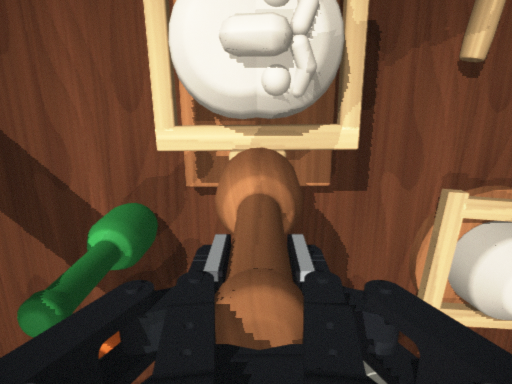

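The mallet is centred on the right ear. I'll tap it down to about 78 mm.

move_arm(targets=[[[1, -1, 8], [0, 0, 0]], [[0, 0, 5], [0, 0, 0]], [[0, 0, 3], [0, 0, 0]], [[0, 0, 3], [0, 0, 0]], [[0, 0, 3], [0, 0, 0]], [[0, 0, 3], [0, 0, 0]], [[0, 0, 3], [0, 0, 0]], [[0, 0, 0], [0, 0, 0]], [[0, 0, 0], [0, 0, 0]]])

```text
time_s: 7.65
tcp_pos: [0.5627, -0.104, 0.204]
tool_rot: [-0.0, 0.707, 0.707, -0.0]
ft_force: [-1.1, 0.3, -0.9]
gripper_width: 0.298
```

```bash
python3 - <<'E'
from m import *
mallet(4,("scene",))
E
```

```text
7.65 [ 0.5627 -0.104   0.204 ] [-1.1  0.3 -0.9] [0.18 0.41 0.04] 0.2976973092941286
scene L 126 0.0899
scene R 20 0.0598
```

move_arm(targets=[[[0, 0, -10], [0, 0, 0]], [[0, 0, -30], [0, 0, 0]], [[0, 0, -45], [0, 0, 0]], [[0, 0, -10], [0, 0, 0]], [[0, 0, 0], [0, 0, 0]]])

```text
time_s: 8.32
tcp_pos: [0.5634, -0.1043, 0.2994]
tool_rot: [0.001, 0.707, 0.707, 0.0]
ft_force: [0.7, 0.8, -4.4]
gripper_width: 0.3
```

```bash
python3 - <<'E'
from m import *
mallet(5,("scene","top"))
E
```

```text
8.325 [ 0.5634 -0.1043  0.2994] [ 0.7  0.8 -4.4] [-0.02  0.03 -0.02] 0.29984920062835396
scene L 123 0.0896
scene R 165 0.0757
top L 128 0.09
```

R is at 76 and L at 90. Next is the left ear.

move_arm(targets=[[[20, 0, 0], [0, 0, 0]], [[45, 0, 0], [0, 0, 0]], [[50, 0, 0], [0, 0, 0]], [[50, 0, 0], [0, 0, 0]], [[35, 0, 0], [0, 0, 0]], [[16, -1, 0], [0, 0, 0]], [[0, 0, 20], [0, 0, 0]], [[0, 0, 30], [0, 0, 0]], [[0, 0, 15], [0, 0, 0]], [[0, 0, 0], [0, 0, 0]], [[0, 0, 0], [0, 0, 0]]])

```text
time_s: 9.8
tcp_pos: [0.5623, 0.1118, 0.2352]
tool_rot: [0.0, 0.707, 0.707, 0.0]
ft_force: [1.1, 0.0, -2.7]
gripper_width: 0.301
```

```bash
python3 - <<'E'
from m import *
mallet(6,("scene","wrist"))
z=np.load("pics/scene6.npz");cv2.imwrite("pics/s6z.png",cv2.resize(z["p"][130:280,200:350],None,fx=4,fy=4))
E
```

```text
9.8 [0.5623 0.1118 0.2352] [ 1.1  0.  -2.7] [ 0.02 -0.06  0.03] 0.30087950489862836
scene L 28 0.0888
scene R 171 0.0759
```

View pics/s6z.png

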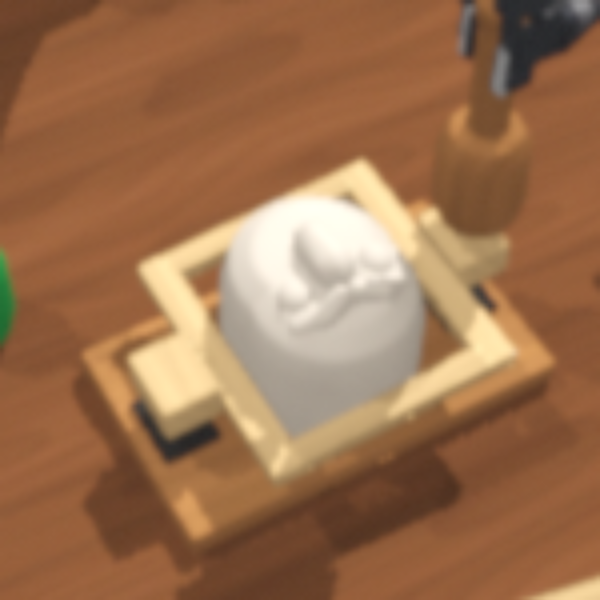

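View pics/wrist6.png

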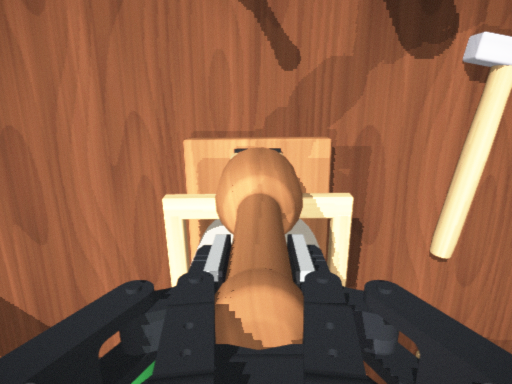

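move_arm(targets=[[[0, 0, 10], [0, 0, 0]], [[0, 0, 4], [0, 0, 0]], [[0, 0, 3], [0, 0, 0]], [[0, 0, 3], [0, 0, 0]], [[0, 0, 3], [0, 0, 0]], [[0, 0, 3], [0, 0, 0]], [[0, 0, 3], [0, 0, 0]], [[0, 0, 3], [0, 0, 0]], [[0, 0, 3], [0, 0, 0]], [[0, 0, 3], [0, 0, 0]], [[0, 0, 2], [0, 0, 0]], [[0, 0, 0], [0, 0, 0]]])

```text
time_s: 11.4
tcp_pos: [0.5617, 0.1119, 0.1939]
tool_rot: [-0.0, 0.707, 0.707, -0.0]
ft_force: [-0.4, 1.0, -0.4]
gripper_width: 0.304
```

move_arm(targets=[[[0, 0, -10], [0, 0, 0]], [[0, 0, -30], [0, 0, 0]], [[0, 0, -45], [0, 0, 0]], [[0, 0, -20], [0, 0, 0]], [[0, 0, 0], [0, 0, 0]]])

```text
time_s: 12.02
tcp_pos: [0.5633, 0.1119, 0.3014]
tool_rot: [0.002, 0.707, 0.707, 0.002]
ft_force: [0.7, -0.5, -3.7]
gripper_width: 0.303
```

```bash
python3 - <<'E'
from m import *
mallet(7,("scene","top"))
E
```

```text
12.025 [0.5633 0.1119 0.3014] [ 0.7 -0.5 -3.7] [ 0.03 -0.01 -0.02] 0.3029893414003611
scene L 115 0.0654
scene R 144 0.0771
top L 64 0.0654
top R 129 0.0778
```

L is at 65 and R at 77. Back to the right ear, aiming for about 57.

move_arm(targets=[[[-20, 0, 0], [0, 0, 0]], [[-45, 0, 0], [0, 0, 0]], [[-50, 0, 0], [0, 0, 0]], [[-50, 0, 0], [0, 0, 0]], [[-35, 0, 0], [0, 0, 0]], [[-16, 0, 0], [0, 0, 0]], [[0, 0, 25], [0, 0, 0]], [[0, 0, 35], [0, 0, 0]], [[0, 0, 18], [0, 0, 0]], [[0, 0, 7], [0, 0, 0]], [[0, 0, 0], [0, 0, 0]], [[0, 0, 0], [0, 0, 0]]])

```text
time_s: 13.62
tcp_pos: [0.5624, -0.1041, 0.2153]
tool_rot: [0.001, 0.707, 0.707, 0.0]
ft_force: [0.3, -0.0, -3.5]
gripper_width: 0.304
```

move_arm(targets=[[[0, 0, 3], [0, 0, 0]], [[0, 0, 3], [0, 0, 0]], [[0, 0, 3], [0, 0, 0]], [[0, 0, 3], [0, 0, 0]], [[0, 0, 3], [0, 0, 0]], [[0, 0, 3], [0, 0, 0]], [[0, 0, 3], [0, 0, 0]], [[0, 0, 3], [0, 0, 0]], [[0, 0, 3], [0, 0, 0]], [[0, 0, 2], [0, 0, 0]], [[0, 0, 0], [0, 0, 0]]])

```text
time_s: 15.0
tcp_pos: [0.5618, -0.1042, 0.185]
tool_rot: [0.0, 0.707, 0.707, -0.0]
ft_force: [-0.8, -0.1, -0.5]
gripper_width: 0.303
```

move_arm(targets=[[[0, 0, -15], [0, 0, 0]], [[0, 0, -40], [0, 0, 0]], [[0, 0, -45], [0, 0, 0]], [[0, 0, -16], [0, 0, 0]], [[20, 0, 0], [0, 0, 0]], [[45, 0, 0], [0, 0, 0]], [[50, 0, 0], [0, 0, 0]], [[50, 0, 0], [0, 0, 0]], [[35, 0, 0], [0, 0, 0]], [[16, 0, 0], [0, 0, 0]], [[0, 0, 0], [0, 0, 0]]])

```text
time_s: 16.38
tcp_pos: [0.5611, 0.1129, 0.3005]
tool_rot: [-0.0, 0.706, 0.708, -0.001]
ft_force: [1.0, -0.9, -3.7]
gripper_width: 0.301
```

```bash
python3 - <<'E'
from m import *
mallet(8,("scene","top"))
E
```

```text
16.375 [0.5611 0.1129 0.3005] [ 1.  -0.9 -3.7] [-0.09 -0.04  0.06] 0.30128824775625507
scene L 124 0.0663
scene R 136 0.0576
top L 63 0.0663
top R 110 0.058
```

move_arm(targets=[[[-1, 0, 20], [0, 0, 0]], [[0, 0, 35], [0, 0, 0]], [[0, 0, 27], [0, 0, 0]], [[0, 0, 13], [0, 0, 0]], [[0, 0, 3], [0, 0, 0]], [[0, 0, 3], [0, 0, 0]], [[0, 0, 3], [0, 0, 0]], [[0, 0, 3], [0, 0, 0]], [[0, 0, 3], [0, 0, 0]], [[0, 0, 3], [0, 0, 0]], [[0, 0, 3], [0, 0, 0]], [[0, 0, 0], [0, 0, 0]]])

```text
time_s: 17.98
tcp_pos: [0.562, 0.1111, 0.1854]
tool_rot: [0.0, 0.707, 0.707, 0.0]
ft_force: [0.1, 0.4, 0.4]
gripper_width: 0.298
```

move_arm(targets=[[[0, 0, -15], [0, 0, 0]], [[0, 0, -40], [0, 0, 0]], [[0, 0, -45], [0, 0, 0]], [[0, 0, -16], [0, 0, 0]], [[-20, 0, 0], [0, 0, 0]], [[-45, 0, 0], [0, 0, 0]], [[-50, 0, 0], [0, 0, 0]], [[-50, 0, 0], [0, 0, 0]], [[-35, 0, 0], [0, 0, 0]], [[-15, 0, 0], [0, 0, 0]], [[0, 0, 0], [0, 0, 0]]])

```text
time_s: 19.35
tcp_pos: [0.5611, -0.1049, 0.3004]
tool_rot: [-0.001, 0.708, 0.706, -0.0]
ft_force: [0.5, 1.1, -4.2]
gripper_width: 0.302
```

```bash
python3 - <<'E'
from m import *
mallet(9,("scene","top"))
E
```

```text
19.35 [ 0.5611 -0.1049  0.3004] [ 0.5  1.1 -4.2] [ 0.07 -0.03  0.02] 0.30161125615841233
scene L 117 0.0581
scene R 141 0.0576
top L 130 0.0585
```

Both ears are at 58. There is time to seat them gently on the stop as asked, so I'll press 2 to 3 mm more on each, slowly.

move_arm(targets=[[[1, 1, 20], [0, 0, 0]], [[0, 0, 35], [0, 0, 0]], [[0, 0, 30], [0, 0, 0]], [[0, 0, 18], [0, 0, 0]], [[0, 0, 6], [0, 0, 0]], [[0, 0, 2], [0, 0, 0]], [[0, 0, 2], [0, 0, 0]], [[0, 0, 2], [0, 0, 0]], [[0, 0, 1], [0, 0, 0]], [[0, 0, 1], [0, 0, 0]], [[0, 0, 1], [0, 0, 0]], [[0, 0, 0], [0, 0, 0]]])

```text
time_s: 20.95
tcp_pos: [0.5631, -0.1033, 0.184]
tool_rot: [0.001, 0.707, 0.707, 0.0]
ft_force: [0.0, 0.6, 1.9]
gripper_width: 0.303
```

move_arm(targets=[[[0, 0, -15], [0, 0, 0]], [[0, 0, -40], [0, 0, 0]], [[0, 0, -45], [0, 0, 0]], [[0, 0, -18], [0, 0, 0]], [[20, 0, 0], [0, 0, 0]], [[45, 0, 0], [0, 0, 0]], [[50, 0, 0], [0, 0, 0]], [[50, 0, 0], [0, 0, 0]], [[35, 0, 0], [0, 0, 0]], [[15, 0, 0], [0, 0, 0]], [[0, 0, 0], [0, 0, 0]]])

```text
time_s: 22.32
tcp_pos: [0.5621, 0.1128, 0.3005]
tool_rot: [-0.0, 0.706, 0.708, -0.001]
ft_force: [0.5, -0.4, -3.8]
gripper_width: 0.302
```

move_arm(targets=[[[0, 0, 20], [0, 0, 0]], [[0, 0, 35], [0, 0, 0]], [[0, 0, 30], [0, 0, 0]], [[0, 0, 18], [0, 0, 0]], [[0, 0, 6], [0, 0, 0]], [[0, 0, 2], [0, 0, 0]], [[0, 0, 2], [0, 0, 0]], [[0, 0, 2], [0, 0, 0]], [[0, 0, 1], [0, 0, 0]], [[0, 0, 1], [0, 0, 0]], [[0, 0, 1], [0, 0, 0]], [[0, 0, 0], [0, 0, 0]]])

```text
time_s: 23.82
tcp_pos: [0.5633, 0.112, 0.1839]
tool_rot: [0.001, 0.707, 0.707, 0.0]
ft_force: [0.4, 0.4, 0.5]
gripper_width: 0.301
```

move_arm(targets=[[[0, 0, -15], [0, 0, 0]], [[0, 0, -40], [0, 0, 0]], [[0, 0, -45], [0, 0, 0]], [[0, 0, -18], [0, 0, 0]], [[-20, 0, 0], [0, 0, 0]], [[-45, 0, 0], [0, 0, 0]], [[-50, 0, 0], [0, 0, 0]], [[-50, 0, 0], [0, 0, 0]], [[-50, 0, 0], [0, 0, 0]], [[-50, 0, 0], [0, 0, 0]], [[-40, 0, 0], [0, 0, 0]], [[-15, 0, 0], [0, 0, 0]]])

```text
time_s: 25.32
tcp_pos: [0.5612, -0.2113, 0.2995]
tool_rot: [-0.001, 0.708, 0.706, -0.001]
ft_force: [-0.4, 0.5, -3.7]
gripper_width: 0.305
```

```bash
python3 - <<'E'
from m import *
mallet(10)
E
```

```text
25.325 [ 0.5612 -0.2113  0.2995] [-0.4  0.5 -3.7] [ 0.07 -0.04  0.01] 0.3045700469036595
top L 128 0.0584
top R 105 0.0571
scene L 119 0.0578
scene R 135 0.0569
```

View pics/wrist10.png

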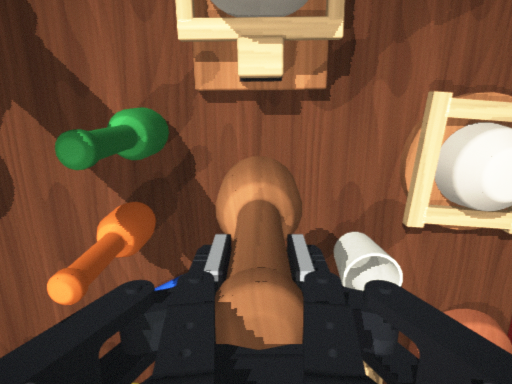

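View pics/scene10.png

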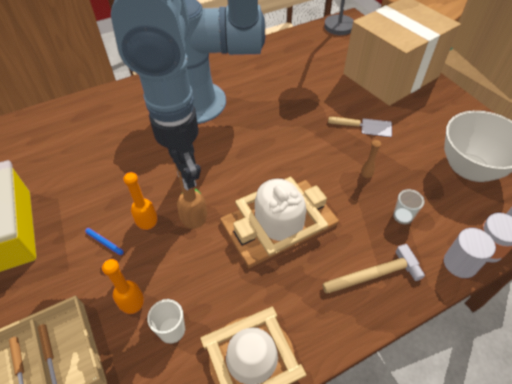

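The ears read 57 to 58, about 3 mm off the stop and well within tolerance. The mallet goes back to its free original spot.

move_arm(targets=[[[-20, -8, 0], [0, 0, 0]], [[-35, -14, 0], [0, 0, 0]], [[-30, -11, 0], [0, 0, 0]], [[-15, -4, 0], [0, 0, 0]], [[0, 0, 30], [0, 0, 0]], [[0, 0, 45], [0, 0, 0]], [[0, 0, 45], [0, 0, 0]], [[0, 0, 30], [0, 0, 0]], [[0, 0, 10], [0, 0, 0]], [[0, 0, 5], [0, 0, 0]], [[0, 0, 0], [0, 0, 0]], [[0, 0, 0], [0, 0, 0]]])

```text
time_s: 26.98
tcp_pos: [0.5267, -0.3087, 0.1378]
tool_rot: [0.001, 0.707, 0.707, 0.0]
ft_force: [0.1, 0.6, -3.7]
gripper_width: 0.3
```

move_arm(targets=[[[0, 0, 2], [0, 0, 0]], [[0, 0, 2], [0, 0, 0]], [[0, 0, 2], [0, 0, 0]], [[0, 0, 1], [0, 0, 0]], [[0, 0, 0], [0, 0, 0]], [[0, 0, 0], [0, 0, 0]]])

```text
time_s: 27.72
tcp_pos: [0.5258, -0.3081, 0.1293]
tool_rot: [0.0, 0.707, 0.707, -0.0]
ft_force: [0.7, 0.6, -4.6]
gripper_width: 0.298
```

```bash
python3 - <<'E'
from m import *
mallet(11,("scene","wrist"))
z=np.load("pics/scene11.npz");c={k:z[k] for k in("camera_matrix","xyz","orientation")}
P=cloud(c,z["d"]).reshape(-1,3)
m=(abs(P[:,0]-.53)<.05)&(abs(P[:,1]+.311)<.045)&(P[:,2]>-.01)&(P[:,2]<.12);Q=P[m]
for a in np.arange(.0,.11,.01):
    q=Q[(Q[:,2]>a)&(Q[:,2]<a+.01)]
    if len(q): print(round(a,2),len(q),((q[:,1].min()+q[:,1].max())/2).round(4),q[:,0].max().round(4))
E
```

```text
27.725 [ 0.5258 -0.3081  0.1293] [ 0.7  0.6 -4.6] [-0.02 -0.02  0.02] 0.29849677884002324
scene L 115 0.058
scene R 136 0.0569
0.0 278 -0.3112 0.5799
0.01 28 -0.3088 0.5576
0.02 46 -0.3103 0.5573
0.03 52 -0.3082 0.5574
0.04 60 -0.3085 0.5578
0.05 61 -0.3084 0.5572
0.06 119 -0.3085 0.5563
0.07 160 -0.3077 0.5534
0.08 51 -0.3074 0.5457
0.09 27 -0.3081 0.5411
0.1 27 -0.3086 0.5406
```

View pics/scene11.png

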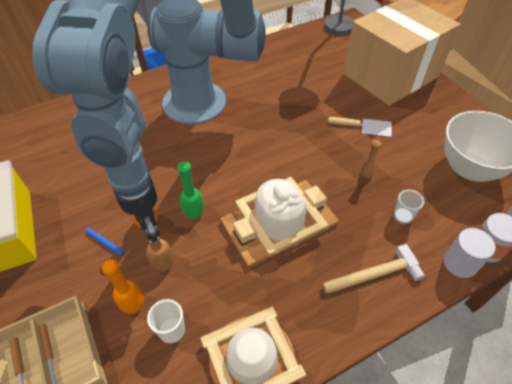

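Not yet in contact: the force is still the mallet's weight. I'll lower it in 1 mm steps.

move_arm(targets=[[[0, 0, 1], [0, 0, 0]], [[0, 0, 0], [0, 0, 0]], [[0, 0, 1], [0, 0, 0]], [[0, 0, 0], [0, 0, 0]], [[0, 0, 0], [0, 0, 0]]])

```text
time_s: 28.45
tcp_pos: [0.5259, -0.3082, 0.1277]
tool_rot: [0.0, 0.707, 0.707, -0.0]
ft_force: [-0.7, 0.2, -1.0]
gripper_width: 0.298
```

Contact made. I'll open the gripper.

move_arm(targets=[[[0, 0, 0], [0, 0, 0]], [[0, 0, 0], [0, 0, 0]], [[0, 0, 0], [0, 0, 0]], [[0, 0, 0], [0, 0, 0]], [[0, 0, 0], [0, 0, 0]], [[0, 0, 0], [0, 0, 0]], [[0, 0, 0], [0, 0, 0]], [[0, 0, 0], [0, 0, 0]]], gripper=0)

```text
time_s: 29.45
tcp_pos: [0.5258, -0.308, 0.1273]
tool_rot: [0.0, 0.707, 0.707, -0.0]
ft_force: [0.2, 0.2, 0.0]
gripper_width: 1.0
```

move_arm(targets=[[[0, 0, -10], [0, 0, 0]], [[0, 0, -25], [0, 0, 0]], [[0, 0, -40], [0, 0, 0]], [[0, 0, -40], [0, 0, 0]], [[0, 0, -15], [0, 0, 0]], [[0, 0, 0], [0, 0, 0]], [[0, 0, 0], [0, 0, 0]]])

```text
time_s: 30.32
tcp_pos: [0.5255, -0.3078, 0.2566]
tool_rot: [-0.0, 0.707, 0.707, -0.0]
ft_force: [-0.5, -1.2, 1.1]
gripper_width: 0.998
```

```bash
python3 - <<'E'
from m import *
mallet(12)
z=np.load("pics/scene12.npz");c={k:z[k] for k in("camera_matrix","xyz","orientation")}
P=cloud(c,z["d"]).reshape(-1,3)
m=(abs(P[:,0]-.53)<.05)&(abs(P[:,1]+.311)<.045)&(P[:,2]>-.01)&(P[:,2]<.21);Q=P[m]
for a in np.arange(.01,.2,.02):
    q=Q[(Q[:,2]>a)&(Q[:,2]<a+.02)]
    if len(q): print(round(a,2),len(q),((q[:,1].min()+q[:,1].max())/2).round(4),q[:,0].max().round(4))
print(Q[:,2].max())
E
```

```text
30.325 [ 0.5255 -0.3078  0.2566] [-0.5 -1.2  1.1] [ 0.01 -0.07  0.02] 0.997686024846326
top L 131 0.0581
top R 109 0.0573
scene L 121 0.058
scene R 138 0.0567
0.01 81 -0.3103 0.5586
0.03 111 -0.3086 0.5587
0.05 187 -0.3081 0.558
0.07 196 -0.3089 0.5523
0.09 59 -0.3083 0.5421
0.11 53 -0.3085 0.5414
0.13 62 -0.3083 0.5417
0.15 52 -0.3086 0.5419
0.17 180 -0.3085 0.5441
0.18945253702785203
```

View pics/wrist12.png

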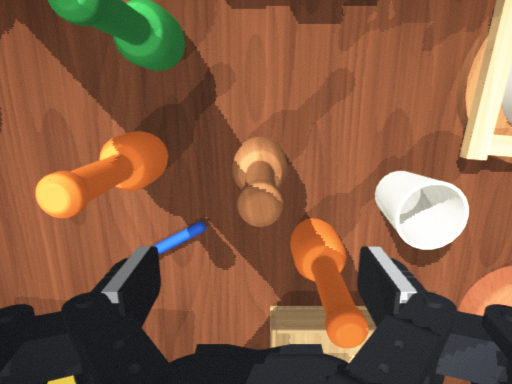

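View pics/scene12.png

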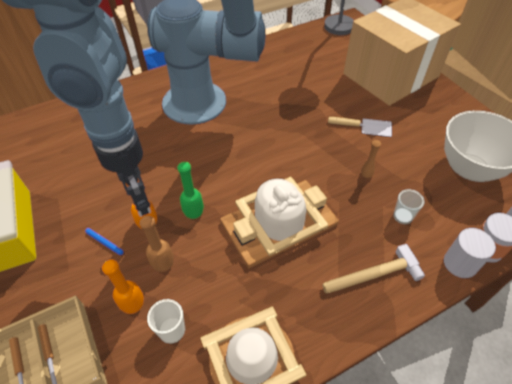

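The mallet stands upright with its axis vertical and its top at 0.189, and the gripper is clear. The ears are at 57 and 58. I'm handing the job in.

```bash
python3 -c "
from plant import *
print(close_job())"
```

```text
the job is handed in; nothing more can be done
None
```

I handed the job in at about 30 s. By my last measurements both ears are down and the mallet is standing free; the hand-in reports no verdict.

**Taps:** I took the brown mallet by its handle and pushed the ears down slowly in turn: right, left, right, left, then a last light press on each. The ears started at about 90 mm (left) and 89 mm (right). The largest difference I measured between them was about 14 mm, against the 22 mm limit.

**Mallet:** I stood it back near its original spot, opened the gripper and backed off.

**Last checks:**
- **Ears:** they read about 58 mm (left) and 57 mm (right) in both the top and scene views. That is within the 65 mm limit, but 2 to 3 mm above the nominal 55 mm.
- **Final press:** it lowered the ears by less than 1 mm. I never felt a clear firm stop, so they may not be hard on the board.
- **Mallet:** it is vertical to within about 2 mm over its height, with its top at 189 mm. The gripper is fully open and clear above it.
- **Forces:** the readings stayed under 6 N at the end of every move. I did not see the peaks during the taps.

**One disagreement:** after the first tap the right ear measured 2 mm lower than my estimate of the mallet's face height. I corrected that offset for the later taps.

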